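Cull the short tubes from the clip board

ROBOT

A 6-joint arm with a two-finger parallel gripper is mounted at the origin on the work surface. World frame = base frame: x ahead of the robot, y to its left, z up, the work surface at z = 0. Lengths are in mm, angles in rad, forces in N, time in s.
With the tool pointing down it reaches from about 350 to 975 mm from the base axis. Payload 7.1 kg.
Tool frame: the origin (TCP) lies at the very end of the fingers, on their centre line; the grasp point (between the pads) lies 19 mm behind it; y points along the fingers, z is the direction in which the jaws open and shut, and the axes are right-handed (so a half turn about y gives the same grasp; the last joint's range is limited). The gripper opens to 88 mm and grips with 3 to 60 N. Pads are 20 mm wide; open, the fingers measure 115 mm over their backs; the gripper's body (75 mm by 178 mm) begins 61 mm behind the grasp point.
Start: joints at [-1.31, 0.423, 1.63, -0, 1.089, -0.019], TCP at [172.62, -600.672, 222.675] pointing down, gripper open.
Joint ranges: [-3, 3], [-0.9, 2.11], [0.09, 2.58], [-1.31, 4.45], [0.11, 2.69], [-2.54, 2.54]. Speed limits (rad/s): [2.39, 2.39, 3.01, 3.14, 3.14, 3.14].

INTERFACE

Orientations are given as a rotation vector (axis times angle).
In Python, from workcell import ctrl gives the robot as it stands.
- The arm moves only by the shell command python3 -m jog 'ROWS'. ROWS is JSON, a list of rows, each a list of 3 entries, a list of its own where there are three numbers: the opening, from 0 (shut) to 1 (fully open), then the shift along the tool's x, y, z in cm, then the turn, a rotation vector about the tool's x, y, z in rad. In form: [[claw, [dx, dy, dz], [wx, wy, wz]], ...]. A call has 1 to 8 rows; each row is the pose to reach, as a shift and turn from the pose commanded when the call began, along the tool's axes at that moment; what a row does not reach only later rows make up. A row lasts 1/10 s, in which the tool goes at most 50 mm and 8.59 degrees, less where a joint would pass 70% of its speed; a pose out of reach is approached as far as the arm can. A call with a gripper value outside its range is refused whole. The fingers move at their own pace and stop on an object; the grip force is fixed at half the most. Time passes only in rows, so rows that repeat a pose let the fingers close. It gives the time, the measured TCP pose, the force and the opening at its end, in the units of the state.
- ctrl.get_obs(): the state, without advancing time (a new reading comes with each control period).
- ctrl.get_image(name): name is "scene" or "top" or "wrist"; returns a dict with "color" (400x640x3 uint8, red, green, blue), "z_map" (400x640 float32, mm along the optical axis (not along the pixel's ray), 0 where there is no reading), "fx", "fy", "cx", "cy" (pixels), "dist_coeffs" ([k1, k2, p1, p2, k3] as OpenCV has them; the pictures are not rectified), "pose" (4x4, takes a point from camera to world coordinates). Camera axes: x right, y down, z forward; pixel columns grow to the right and rows downward; lengths in mm; the calibration is good to about 2 mm. A picture is of the moment at which its call begins.
- ctrl.close_job(): hands the job in, once; it reports no verdict.
The state is a dict: "t": time; "qpos": joint angles; "qvel": joint speeds; "joint_torque": joint torques, N m; "ee_pos": TCP position; "orientation": TCP orientation; "ft_force": force on the tool from outside, world axes, zero at the start; "moment": the same for the moment, N m; "width": finger opening in mm.
Only numpy, scipy, OpenCV 4.12 (cv2) and the standard library are available. Lean on these libraries where they do the work, as an engineer would, in place of code of your own. Each camera call takes 0.05 s, during which the arm holds its last target.

TASK

Two of the four capped tubes on the sloping clip board are shorter than the others and do not fit the analyser. Snap each short tube forward out of its spring clips and lay it down gently, flat on the floor of the steel tray, without dropping it. Leave the two full-length tubes in their clips, and do not disturb the other things on the bench.

Things in the scene. Friction and masses are not known exactly. Their poses are not given: they have to be found in the camera images.
- short_a: SHORT tube, 82 mm long over all: off-white, round, 16 mm in diameter; at one end a purple ridged cap, 13 mm long, 20 to 28 mm across. Origin on its axis at mid-length, x axis along it towards the cap. Starts clipped in one of the board's four places, drawn at random, lying up the slope with its cap uppermost and its middle midway between its two clips. 15 to 32 g.
- short_b: The other short tube, the same in every way as short_a.
- long_a: Full-length tube, which must stay in its clips: 110 mm long over all, otherwise like the short tubes (same diameter, cap and colour, origin at mid-length, x towards the cap, clipped in one of the four places).
- long_b: The other full-length tube, the same in every way as long_a.
- board: Fixed grey clip board, 338 mm wide (y), 150 mm deep (x), origin under its centre on the table. At zero yaw its low edge faces the robot (-x); the panel rises towards +x at 32 degrees to the table. Straight out of the clips is (-0.530, 0, 0.848) in its frame, up the slope (0.848, 0, 0.530). Tube middles at y = -0.102, -0.034, 0.034, 0.102 m, x = 0, z = 0.080 m; axes 30 mm off the panel.
- clips (a point): Centre of the row of tubes, 80 mm above the board's origin. Each tube sits in two sprung steel C-clips 8 mm wide, 23 mm up and down the slope from its middle. Between them 36 mm of tube is bare for the fingers, with free space 50 mm to each side and 30 mm down to the panel. Pulled straight out, square to the panel, a tube snaps free within about 10 mm at roughly 6 N.
- ledge (a point): Middle of the upper ledge's top edge. Ledges across the panel, 62 mm up and 65 mm down the slope from the tubes' middles, keep tubes from being slid out lengthwise; the upper one stands 4 mm above the tubes' axes.
- lamp (a point): Centre of the white lamp bar (22 mm deep, 16 mm high, 338 mm along the board's y) that hangs over the upper halves of the tubes on end posts: 22 mm up-slope (board +x) of the tubes' middles and 120 mm above them. A gripper held upright over a tube's middle strikes it; one tilted square to the panel passes clear.
- tray: Fixed open steel tray, 150 mm (x) by 240 mm (y) outside, 3 mm floor and walls, rim 20 mm above the table. Origin at the centre of its underside. Empty at the start. A tube lying on its floor has its axis about 11 to 13 mm above the table.
- jar: White jar, 52 mm wide, 75 mm tall, loose on the table, not part of the job. Origin at the centre of its underside.
- tipbox: Grey box 85 x 120 x 55 mm, loose on the table, not part of the job. Origin at the centre of its underside.
- marker: White pen 115 x 13 x 13 mm, loose on the table, not part of the job. Origin at the centre of its underside.
- stapler: Stapler 120 x 34 x 44 mm, loose on the table, not part of the job. Origin at the centre of its underside.
- flask: White bottle, 60 mm wide, 110 mm tall, loose on the table, not part of the job. Origin at the centre of its underside.

How it is judged:
By the outcome, as a careful person would: the job done as asked, in the order asked, and still so for the second after the job is handed in, with the robot touching nothing.
It also fails if it takes over 64 s, if anything falls off the work surface, if the arm or the gripper's body presses on something with over 40 N, if the wrist force passes 120 N, or if a joint passes its speed limit or range.

## Working session

There is one attempt and no reset: what is moved stays moved. The work goes in short steps, Python scripts to look and compute and a shell command to move; the robot and the scene stay as the last step left them, time stands still between calls to the robot, and variables do not carry over. Pictures are saved under pics/ and viewed, and the job is handed in when it is done.

```bash
ls; mkdir -p pics
python3 - <<'E'
from workcell import ctrl
import cv2,numpy as np
o=ctrl.get_obs()
for k,v in o.items(): print(k,np.round(v,3))
for n in ("scene","top"):
    im=ctrl.get_image(n)
    cv2.imwrite(f"pics/{n}0.png",im["color"][:,:,::-1])
    np.savez(f"pics/{n}0.npz",**im)
    print(n,im["fx"],im["fy"],im["cx"],im["cy"],im["dist_coeffs"]);print(np.round(im["pose"],3))
E
```

```text
pics
t 0.0
qpos [-1.31   0.424  1.631 -0.     1.089 -0.019]
qvel [ 0.001  0.001 -0.001  0.001  0.001 -0.001]
joint_torque [ 0.0000e+00 -5.4463e+01 -2.7367e+01  6.4000e-02  2.3000e-02 -0.0000e+00]
ee_pos [ 172.488 -600.157  221.89 ]
orientation [-0.292  2.073 -2.07 ]
ft_force [-0.681 -0.575 -0.894]
moment [0.041 0.021 0.021]
width 88.174
scene 374.82445757327224 374.82445757327224 320.94062034474086 200.45772730953053 [-0.04817238  0.          0.          0.          0.        ]
[[-6.300000e-01  6.460000e-01 -4.320000e-01  1.065550e+03]
 [ 7.770000e-01  5.170000e-01 -3.590000e-01  4.378430e+02]
 [-9.000000e-03 -5.610000e-01 -8.280000e-01  1.088261e+03]
 [ 0.000000e+00  0.000000e+00  0.000000e+00  1.000000e+00]]
top 379.4610408369153 379.4610408369153 319.21261736353387 201.07303775402173 [-0.06544209  0.          0.          0.          0.        ]
[[-4.300000e-02 -9.750000e-01  2.190000e-01  3.524930e+02]
 [-9.990000e-01  4.300000e-02 -4.000000e-03  1.739500e+01]
 [-6.000000e-03 -2.190000e-01 -9.760000e-01  1.108523e+03]
 [ 0.000000e+00  0.000000e+00  0.000000e+00  1.000000e+00]]
```

View pics/scene0.png

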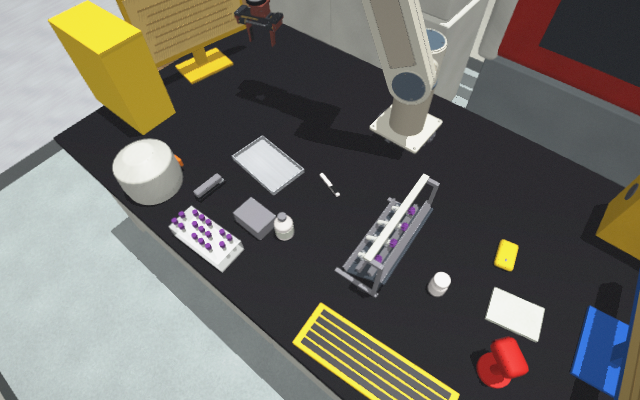

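View pics/top0.png

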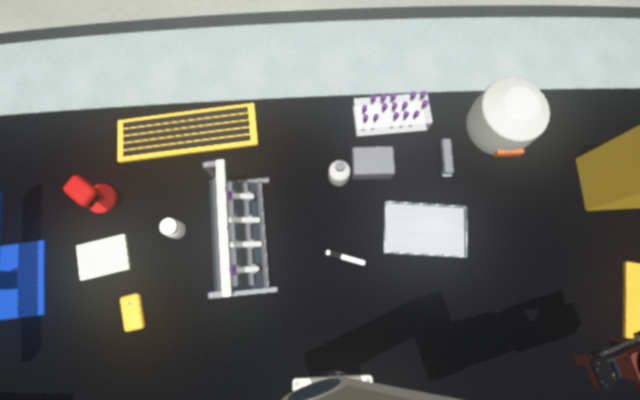

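Top view: the board runs along the image vertical at (240,235), its low edge facing right (−y). The tray is at (426,229), the pen at (345,257) and the bottle at (340,172). Next I'll zoom in on the board.

```bash
cat > h.py <<'E'
import numpy as np,cv2
from scipy.spatial.transform import Rotation as R
def load(f):
    d=np.load(f); return {k:d[k] for k in d.files}
def K(im): return np.array([[im["fx"],0,im["cx"]],[0,im["fy"],im["cy"]],[0,0,1.]],float)
def ray(im,uv):
    p=cv2.undistortPoints(np.array(uv,float).reshape(-1,1,2),K(im),im["dist_coeffs"]).reshape(-1,2)
    d=np.c_[p,np.ones(len(p))]
    return d@im["pose"][:3,:3].T, im["pose"][:3,3]
def onz(im,uv,z):
    d,o=ray(im,uv); s=(z-o[2])/d[:,2]; return o+d*s[:,None]
def onplane(im,uv,p0,n):
    d,o=ray(im,uv); s=((p0-o)@n)/(d@n); return o+d*s[:,None]
def cloud(im):
    h,w=im["z_map"].shape
    v,u=np.mgrid[:h,:w]
    d,o=ray(im,np.c_[u.ravel(),v.ravel()])
    P=o+d*im["z_map"].reshape(-1,1)
    P[im["z_map"].ravel()==0]=np.nan
    return P.reshape(h,w,3)
def proj(im,X):
    T=np.linalg.inv(im["pose"]); 
    return cv2.projectPoints(np.array(X,float).reshape(-1,1,3),cv2.Rodrigues(T[:3,:3])[0],T[:3,3],K(im),im["dist_coeffs"])[0].reshape(-1,2)
E
python3 - <<'E'
from h import *
a=load("pics/top0.npz");c=a["color"][150:310,195:290,::-1]
b=load("pics/scene0.npz");s=b["color"][170:300,325:455,::-1]
cv2.imwrite("pics/z1.png",np.hstack([cv2.resize(c,(356,600),interpolation=cv2.INTER_CUBIC),cv2.resize(s,(440,440),interpolation=cv2.INTER_CUBIC).copy() if 0 else cv2.copyMakeBorder(cv2.resize(s,(440,440),interpolation=cv2.INTER_CUBIC),0,160,0,0,cv2.BORDER_CONSTANT)]))
P=cloud(a)
for uv in [(222,230),(244,195),(244,220),(244,244),(244,268),(255,230),(268,230),(426,230),(388,228),(340,172),(345,257),(300,230)]: print(uv,np.round(P[uv[1],uv[0]],1))
E
```

```text
(222, 230) [493.5 249.6 211.6]
(244, 195) [610.1 222.5  81.7]
(244, 220) [538.7 222.   84.2]
(244, 244) [472.3 221.3  87.8]
(244, 268) [408.1 221.4  88.8]
(255, 230) [518.7 201.8  25.8]
(268, 230) [520.8 167.4   1.7]
(426, 230) [ 499.7 -297.5    3.8]
(388, 228) [ 510.5 -185.2    6.2]
(340, 172) [662.  -48.4  91.1]
(345, 257) [431.3 -53.8  13.1]
(300, 230) [ 5.17e+02  7.33e+01 -2.00e-01]
```

View pics/z1.png

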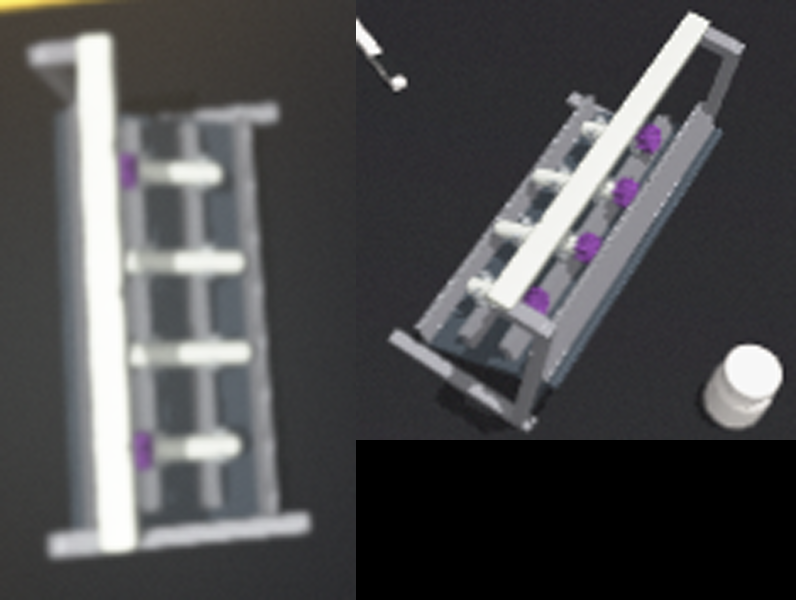

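The zoom shows the outer two tubes (zoom rows 172 and 447) ending lower at the cap side and higher at the bottom than the middle two. The outer two look short, so I'll measure the lengths and the board pose.

Run:
```python
from h import *
a=load("pics/top0.npz"); b=load("pics/scene0.npz")
for im,n in ((a,"top"),(b,"scene")):
    P=cloud(im); c=im["color"].astype(int)
    # lamp
    m=(P[...,2]>195)&(P[...,2]<225)&(abs(P[...,0]-500)<220)&(abs(P[...,1]-250)<80)&(c.min(-1)>170)
    v,u=np.nonzero(m)
    cnt=max(cv2.findContours(m.astype(np.uint8),0,1)[0],key=cv2.contourArea)
    print(n,"lamp z med",np.median(P[m][:,2]))
    for z in (208,):
        X=onz(im,np.c_[u,v],z)[:,:2]; print(np.round(cv2.minAreaRect(X.astype(np.float32)),2).tolist() if 0 else cv2.minAreaRect(X.astype(np.float32)))
        mu=X.mean(0);w,V=np.linalg.eigh(np.cov((X-mu).T));print(mu,np.degrees(np.arctan2(V[1,1],V[0,1])))
    # tubes
    hsv=cv2.cvtColor(im["color"],cv2.COLOR_RGB2HSV)
    pm=(hsv[...,0]>125)&(hsv[...,0]<160)&(hsv[...,1]>90)&(abs(P[...,0]-500)<200)&(abs(P[...,1]-260)<90)
    k,l,st,ce=cv2.connectedComponentsWithStats(pm.astype(np.uint8))
    for i in range(1,k):
        if st[i,4]>4: print("cap",st[i],np.round(ce[i],1),np.round(np.nanmedian(P[l==i],0),1))
    wm=(c.min(-1)>140)&(P[...,2]>45)&(P[...,2]<130)&(abs(P[...,0]-510)<170)&(abs(P[...,1]-240)<90)
    k,l,st,ce=cv2.connectedComponentsWithStats(wm.astype(np.uint8))
    for i in range(1,k):
        if st[i,4]>15: print("white",st[i],np.round(ce[i],1),np.round(np.nanmedian(P[l==i],0),1))
    # tray
    tm=(c.min(-1)>120)&(P[...,2]<30)&(P[...,2]>-10)&(abs(P[...,0]-500)<110)&(abs(P[...,1]+297)<160)
    k,l,st,ce=cv2.connectedComponentsWithStats(tm.astype(np.uint8));i=1+np.argmax(st[1:,4])
    v,u=np.nonzero(l==i);X=onz(im,np.c_[u,v],20)[:,:2];print("tray",cv2.minAreaRect(X.astype(np.float32)))
im=a;P=cloud(a)
for n,uv in dict(jar=(172,228),flask=(340,165),tip=(373,162),stap=(447,157)).items(): print(n,P[uv[1],uv[0]].round())
```

```text
top lamp z med 207.29204943151097
((504.57940673828125, 262.77813720703125), (335.17205810546875, 53.11819076538086), 3.3020801544189453)
[495.65287294 250.50101104] -176.84569863282135
cap [228 192   3   7  15] [228.6 195.1] [604.7 259.3 107. ]
cap [232 266   3   8  18] [232.7 269.7] [403.  247.1 108. ]
white [214 172   8 120 234] [217.2 234. ] [499.7 288.4 113.1]
white [228 183   4   7  26] [229.5 186.2] [637.7 263.5  81.5]
white [ 227  183   35  102 1124] [242.7 233.2] [499.2 222.3  77.9]
white [233 276   4   9  33] [234.6 279.9] [377.7 247.4  82.4]
tray ((501.8353271484375, -291.6573486328125), (245.24195861816406, 156.77450561523438), 83.68875122070312)
scene lamp z med 208.04982340555165
((505.60272216796875, 267.9359130859375), (337.9750671386719, 56.46765899658203), 3.6430537700653076)
[524.68300167 255.37886394] -176.14676638854647
cap [408 207   7   8  46] [411.1 210.5] [407.1 254.3 104.9]
cap [401 223   8   8  43] [404.1 226.2] [473.1 268.8 112.6]
cap [390 239   8   9  48] [393.  242.6] [541.  273.1 113. ]
cap [375 255   7   8  37] [378.3 258. ] [605.5 266.1 106.5]
white [381 201  50  81 601] [405.1 238.2] [504.1 291.7 107.3]
white [391 204   9   7  34] [395. 207.] [408.1 200.9  74.1]
white [403 217   8   5  26] [406.7 219.3] [426.9 255.8  81.5]
white [377 218  12   9  51] [382.6 221.8] [477.8 201.4  72.9]
white [397 223   5   6  20] [398.8 225.2] [475.1 252.1 101.4]
white [385 229  14  17  62] [391.8 237.8] [508.9 257.   86.3]
white [366 234  11   9  53] [371.3 237.3] [545.3 204.3  71.4]
white [380 248   8  11  42] [383.9 252.6] [567.9 264.8  80.6]
white [357 250  10  19  75] [360.7 257.8] [617.  219.   67.2]
white [369 267   7   8  32] [372.  270.3] [637.5 269.6  81. ]
tray ((501.52850341796875, -287.1815185546875), (251.2720184326172, 154.9145050048828), 83.70761108398438)
jar [526. 424.  79.]
flask [676. -48. 112.]
tip [ 699. -149.   55.]
stap [ 709. -372.   44.]
```

```bash
cat >> h.py <<'E'
yaw=np.radians(93.4)
def frame(yaw):
    bx=np.array([np.cos(yaw),np.sin(yaw),0]);by=np.array([-np.sin(yaw),np.cos(yaw),0]);z=np.array([0,0,1.])
    t=np.radians(32); n=-np.sin(t)*bx+np.cos(t)*z; s=np.cos(t)*bx+np.sin(t)*z
    return bx,by,n,s
E
python3 - <<'E'
from h import *
a=load("pics/top0.npz"); b=load("pics/scene0.npz")
bx,by,n,s=frame(yaw); O=np.array([505,235,80.])
for im,nm in ((a,"top"),(b,"scene")):
    P=cloud(im); c=im["color"].astype(int); D=P-O
    N,S,Y=D@n,D@s,D@by
    # lamp top plane by image rays: bright pixels, upper face
    m=(P[...,2]>202)&(P[...,2]<214)&(c.min(-1)>170)&(abs(Y)<150)
    v,u=np.nonzero(m); X=onz(im,np.c_[u,v],208)-O
    xx,yy=X@bx,X@by
    # per y bin mid and extents
    mids=[];ys=[]
    for q in np.arange(-140,141,20):
        k=abs(yy-q)<10
        if k.sum()>4: lo,hi=np.percentile(xx[k],[3,97]);mids.append((lo+hi)/2);ys.append(q)
    pf=np.polyfit(ys,mids,1);print(nm,"lamp mid x",np.round(mids,1),"dyaw",np.degrees(-pf[0]),"width",hi-lo)
    # lamp ends
    print(" lamp y extent",np.percentile((onz(im,np.argwhere((P[...,2]>202)&(P[...,2]<214)&(c.min(-1)>170))[:,::-1],208)-O)@by,[0.5,99.5]))
    for y0 in (-102,-34,34,102):
        # rays onto tube axis-ish plane n=+4, bright pixels
        v,u=np.mgrid[:400,:640]
        X=onplane(im,np.c_[u.ravel(),v.ravel()],O+n*4,n)-O
        sx,sy=X@s,X@by
        hsv=cv2.cvtColor(im["color"],cv2.COLOR_RGB2HSV).reshape(-1,3)
        br=(c.reshape(-1,3).min(-1)>125)&(abs(N.ravel()-4)<9)
        pu=(hsv[:,0]>125)&(hsv[:,0]<160)&(hsv[:,1]>90)
        w=abs(sy-y0)<22
        k=w&br&(abs(sx)<90); kb=k&(abs(sx)<15)
        pk=w&pu&(abs(sx)<100)
        print(nm,y0,"white s",np.percentile(sx[k],[1,99]).round(1) if k.sum() else None,"bare y mid",(sy[kb].min()+sy[kb].max())/2 if kb.sum() else None,"mean",sy[kb].mean() if kb.sum() else None,"N top",np.percentile(N.ravel()[kb],[50,90]).round(1) if kb.sum() else None,"purple s",(sx[pk].min().round(1),sx[pk].max().round(1),sy[pk].mean().round(1)) if pk.sum() else None)
E
```

```text
top lamp mid x [14.3 15.1 13.7 14.4 14.3 13.9 14.7 14.8 14.2 14.  14.8 14.7 14.7 14.7
 14.4] dyaw -0.050159787518568234 width 21.501200931356088
 lamp y extent [-167.06109983  164.8107415 ]
top -102 white s [-71.5  65. ] bare y mid -104.99284358850181 mean -103.41843668240665 N top [10.3 11.7] purple s (np.float64(23.3), np.float64(29.2), np.float64(-104.0))
top -34 white s [-71.1  64.5] bare y mid -37.10272054257116 mean -36.00989158884702 N top [ 9.2 11.4] purple s None
top 34 white s [-71.7  65.3] bare y mid 30.69529211773724 mean 31.025679434297412 N top [10.2 12.4] purple s None
top 102 white s [-71.6  65. ] bare y mid 98.84778547134283 mean 98.92843049735762 N top [10.3 12.2] purple s (np.float64(23.3), np.float64(29.2), np.float64(99.7))
scene lamp mid x [16.8 16.5 16.4 16.8 16.5 16.9 16.6 16.5 16.6 17.3 17.1 17.2 17.  17.1
 17.2] dyaw -0.1421561002475278 width 18.77422908597994
 lamp y extent [-169.7946905   164.42990854]
scene -102 white s [-64.8  69.8] bare y mid None mean None N top None purple s (np.float64(18.4), np.float64(44.2), np.float64(-99.0))
scene -34 white s [-64.7  70.4] bare y mid -29.032827346042748 mean -29.032827346042748 N top [12.1 12.7] purple s (np.float64(31.6), np.float64(53.6), np.float64(-34.3))
scene 34 white s [-64.1  70.9] bare y mid None mean None N top None purple s (np.float64(31.7), np.float64(54.2), np.float64(33.5))
scene 102 white s [-65.6  70.1] bare y mid None mean None N top None purple s (np.float64(18.3), np.float64(44.1), np.float64(100.9))
```

```bash
cat >> h.py <<'E'
yaw=np.radians(93.45)
O=np.array([506.9,228.7,80.])
TRAY=np.array([501.7,-289.4,0]); 
def rel(o,pos,Rt):
    R0=R.from_rotvec(o["orientation"])
    d=R0.inv().apply(np.array(pos)-o["ee_pos"])/10
    w=(R0.inv()*Rt).as_rotvec()
    return d.round(2),w.round(3)
def Rboard(sgn=1):
    bx,by,n,s=frame(yaw); y=-n; z=sgn*by; return R.from_matrix(np.c_[np.cross(y,z),y,z])
E
python3 - <<'E'
from h import *
from workcell import ctrl
o=ctrl.get_obs()
print(R.from_rotvec(o["orientation"]).as_matrix().round(2))
for s in (1,-1):
    Rb=Rboard(s);print(Rb.as_matrix().round(2),np.degrees((R.from_rotvec(o["orientation"]).inv()*Rb).magnitude()))
im=ctrl.get_image("wrist");np.savez("pics/w0.npz",**im);cv2.imwrite("pics/w0.png",im["color"][:,:,::-1]);print(im["fx"])
T=im["pose"];R0=R.from_rotvec(o["orientation"]);print("cam in tool",R0.inv().apply(T[:3,3]-o["ee_pos"]).round(1),(R0.inv().as_matrix()@T[:3,:3]).round(2))
E
```

```text
[[-0.96 -0.    0.28]
 [-0.28  0.   -0.96]
 [-0.   -1.   -0.  ]]
[[-0.05 -0.03 -1.  ]
 [ 0.85  0.53 -0.06]
 [ 0.53 -0.85  0.  ]] 106.07584535370557
[[ 0.05 -0.03  1.  ]
 [-0.85  0.53  0.06]
 [-0.53 -0.85 -0.  ]] 82.78065135242026
277.4193211841818
cam in tool [ -67.  -162.5    1.1] [[ 0.    0.97  0.25]
 [-0.   -0.25  0.97]
 [ 1.   -0.    0.  ]]
```

View pics/w0.png

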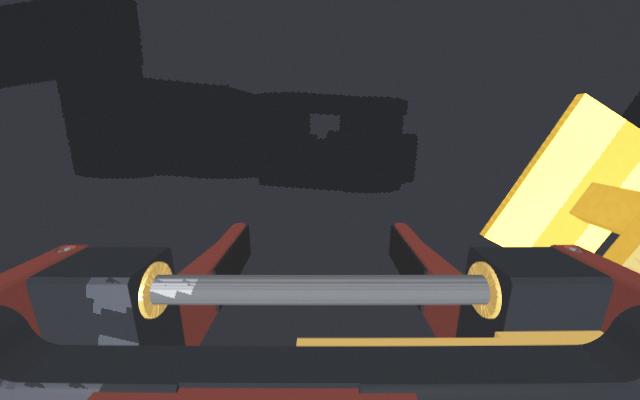

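Run:
```python
from h import *
from workcell import ctrl
o=ctrl.get_obs()
print(rel(o,[480,-150,320],Rboard(-1)))
```

```text
(array([-41.99,  -9.75, -34.8 ]), array([-0.376, -1.314,  0.469]))
```

```bash
python3 -m jog '[[0.5,[-42,-9.8,-34.8],[-0.376,-1.314,0.469]],[0.5,[-42,-9.8,-34.8],[-0.376,-1.314,0.469]],[0.5,[-42,-9.8,-34.8],[-0.376,-1.314,0.469]],[0.5,[-42,-9.8,-34.8],[-0.376,-1.314,0.469]],[0.5,[-42,-9.8,-34.8],[-0.376,-1.314,0.469]],[0.5,[-42,-9.8,-34.8],[-0.376,-1.314,0.469]],[0.5,[-42,-9.8,-34.8],[-0.376,-1.314,0.469]],[0.5,[-42,-9.8,-34.8],[-0.376,-1.314,0.469]]]'
cat > st.py <<'E'
from h import *
from workcell import ctrl
import sys
bx,by,n,s=frame(yaw)
def tube(k): return O+by*(-102 if k=='a' else 102)
def go(pos,Rt):
    o=ctrl.get_obs(); r=rel(o,pos,Rt); print("t",round(o["t"],2),"pos",np.round(o["ee_pos"],1),"q",np.round(o["qpos"],2),"w",round(o["width"],1),"F",np.round(o["ft_force"],1)); print("MOVE cm",r[0],"rot",r[1])
E
python3 -c "
from st import *
go([480,-150,320],Rboard(-1)); go(tube('a')+n*150,Rboard(-1))"
```

```text
t: 0.95
ee_pos: [395.2, -273.9, 293.8]
orientation: [-0.774, 1.528, -0.955]
ft_force: [1.2, 0.3, -0.5]
width: 43.9
t 0.95 pos [ 395.2 -273.9  293.8] q [-0.84  0.3   1.72  0.33  1.47 -0.76] w 43.9 F [ 1.2  0.3 -0.5]
MOVE cm [-13.43   3.56   6.25] rot [-0.062 -0.217  0.079]
t 0.95 pos [ 395.2 -273.9  293.8] q [-0.84  0.3   1.72  0.33  1.47 -0.76] w 43.9 F [ 1.2  0.3 -0.5]
MOVE cm [-37.23  27.92  15.16] rot [-0.062 -0.217  0.079]
```

```bash
python3 -m jog '[[0.5,[-37.2,27.9,15.2],[-0.062,-0.217,0.079]],[0.5,[-37.2,27.9,15.2],[-0.062,-0.217,0.079]],[0.5,[-37.2,27.9,15.2],[-0.062,-0.217,0.079]],[0.5,[-37.2,27.9,15.2],[-0.062,-0.217,0.079]],[0.5,[-37.2,27.9,15.2],[-0.062,-0.217,0.079]],[0.5,[-37.2,27.9,15.2],[-0.062,-0.217,0.079]],[0.5,[-37.2,27.9,15.2],[-0.062,-0.217,0.079]],[0.5,[-37.2,27.9,15.2],[-0.062,-0.217,0.079]]]'
python3 -c "
from st import *
go(tube('a')+n*150,Rboard(-1))"
```

```text
t: 1.75
ee_pos: [575.6, 76.1, 221.1]
orientation: [-0.826, 1.397, -0.748]
ft_force: [0.4, -1.0, -0.4]
width: 43.9
t 1.75 pos [575.6  76.1 221.1] q [-0.17  0.43  1.74  0.59  1.17 -0.51] w 43.9 F [ 0.4 -1.  -0.4]
MOVE cm [-5.82  5.26  4.22] rot [-0.002 -0.006  0.002]
```

```bash
python3 -m jog '[[0.5,[-5.8,5.3,4.2],[-0.002,-0.006,0.002]],[0.5,[-5.8,5.3,4.2],[-0.002,-0.006,0.002]],[0.5,[-5.8,5.3,4.2],[-0.002,-0.006,0.002]],[0.5,[-5.8,5.3,4.2],[-0.002,-0.006,0.002]]]'
python3 - <<'E'
from st import *
go(tube('a')+n*150,Rboard(-1))
im=ctrl.get_image("wrist");np.savez("pics/w1.npz",**im);cv2.imwrite("pics/w1.png",im["color"][:,:,::-1])
for k in 'ab':
    t=tube(k);print(k,proj(im,[t,t+41*s,t-41*s,t+23*s,t-23*s]).round(1).tolist())
E
```

```text
t: 2.15
ee_pos: [612.1, 154.3, 206.6]
orientation: [-0.83, 1.393, -0.74]
ft_force: [-0.3, 0.3, 0.2]
width: 43.9
t 2.15 pos [612.1 154.3 206.6] q [-0.03  0.49  1.68  0.63  1.12 -0.42] w 43.9 F [-0.3  0.3  0.2]
MOVE cm [-0.13  0.    0.14] rot [ 0.002  0.002 -0.   ]
a [[321.4, 186.9], [321.5, 150.9], [321.3, 220.7], [321.4, 167.0], [321.3, 206.1]]
b [[145.3, 186.6], [139.7, 150.8], [150.6, 220.3], [142.2, 166.8], [148.3, 205.8]]
```

View pics/w1.png

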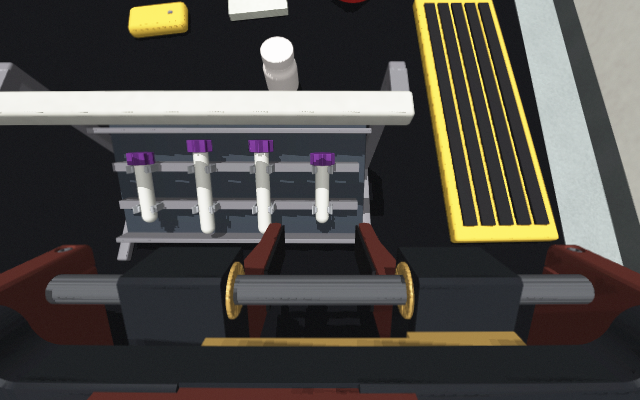

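The wrist view shows the outer tubes (columns 147 and 322) are clearly short. The projected model matches within about 1 px. Now I'll refine the position numerically.

Run:
```python
from st import *
im=load("pics/w1.npz");P=cloud(im);c=im["color"].astype(int);hsv=cv2.cvtColor(im["color"],cv2.COLOR_RGB2HSV)
D=P-O;N,S,Y=D@n,D@s,D@by
for y0 in (-102,-34,34,102):
    w=(abs(Y-y0)<20)&(abs(S)<75)&(N>-6)&(N<22)
    br=w&(c.min(-1)>110); pu=w&(hsv[...,0]>125)&(hsv[...,0]<160)&(hsv[...,1]>80)
    bare=br&(abs(S)<12)
    v,u=np.nonzero(bare); X=onplane(im,np.c_[u,v],O,n)-O
    yy=X@by
    mids=[]
    for r in np.unique(v): mids.append((yy[v==r].min()+yy[v==r].max())/2)
    v,u=np.nonzero(br|pu); Z=(onplane(im,np.c_[u,v],O,n)-O)@s
    v,u=np.nonzero(pu); Zp=(onplane(im,np.c_[u,v],O,n)-O); 
    print(y0,"mid y",np.round(np.mean(mids),2),"N top",np.percentile(N[bare],[50,90,98]).round(1),"s range",Z.min().round(1),Z.max().round(1),"cap width",np.ptp(Zp@by).round(1))
pan=(abs(Y)<90)&(S<12)&(S>-12)&(N<-20)&(N>-40);print("panel N",np.nanpercentile(N[pan],[10,50,90]))
```

```text
-102 mid y -102.56 N top [ 8.1  9.7 10.4] s range -68.3 65.8 cap width 27.1
-34 mid y -33.98 N top [ 7.9  9.6 10.2] s range -67.2 65.7 cap width 27.6
34 mid y 34.54 N top [ 7.9  9.6 10.3] s range -68.7 65.8 cap width 28.1
102 mid y 102.9 N top [ 7.9  9.4 10.1] s range -68.9 65.9 cap width 31.4
panel N [-29.58856947 -28.60013574 -27.71546276]
```

```bash
python3 -m jog '[[0.5,[-0.1,4,0.2],[0.002,0.002,0]],[0.5,[-0.1,8,0.2],[0.002,0.002,0]],[0.5,[-0.1,11,0.2],[0.002,0.002,0]],[0.5,[-0.1,13,0.2],[0.002,0.002,0]],[0.5,[-0.1,14.5,0.2],[0.002,0.002,0]],[0.5,[-0.1,15.5,0.2],[0.002,0.002,0]],[0.5,[-0.1,15.5,0.2],[0.002,0.002,0]]]'
python3 - <<'E'
from st import *
go(tube('a')-n*5.5,Rboard(-1))
im=ctrl.get_image("wrist");np.savez("pics/w2.npz",**im);cv2.imwrite("pics/w2.png",im["color"][:,:,::-1])
E
```

```text
t: 2.9
ee_pos: [609.5, 236.6, 75.8]
orientation: [-0.826, 1.394, -0.744]
ft_force: [-0.1, 0.2, -0.2]
width: 44.0
t 2.9 pos [609.5 236.6  75.8] q [ 0.1   0.68  1.72  0.76  0.87 -0.5 ] w 44.0 F [-0.1  0.2 -0.2]
MOVE cm [-0.08  0.11 -0.09] rot [-0.001 -0.002 -0.   ]
```

View pics/w2.png

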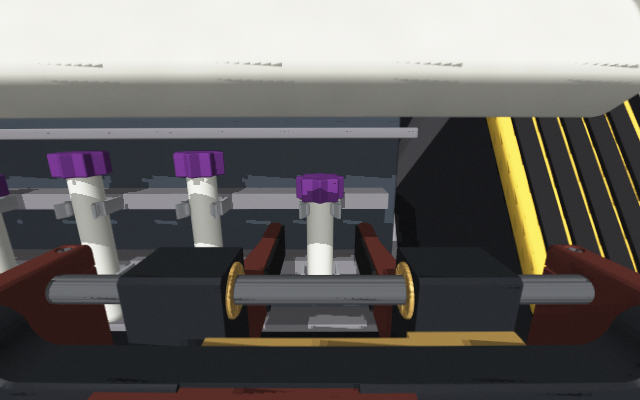

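The tube is centred between the fingers (column 320), so I'll close.

```bash
python3 -m jog '[[0.5,[-0.1,0.1,0],[0,0,0]],[0,[-0.1,0.1,0],[0,0,0]],[0,[-0.1,0.1,0],[0,0,0]],[0,[-0.1,0.1,0],[0,0,0]],[0,[-0.1,0.1,0],[0,0,0]],[0,[-0.1,0.1,0],[0,0,0]]]'
python3 -c "
from st import *
go(tube('a')-n*5.5,Rboard(-1))"
```

```text
t: 3.55
ee_pos: [609.7, 237.9, 76.2]
orientation: [-0.826, 1.393, -0.744]
ft_force: [0.2, -0.9, 2.1]
width: 15.0
t 3.55 pos [609.7 237.9  76.2] q [ 0.1   0.68  1.72  0.76  0.87 -0.5 ] w 15.0 F [ 0.2 -0.9  2.1]
MOVE cm [ 0.05  0.07 -0.11] rot [-0.002 -0.001 -0.   ]
```

```bash
python3 -m jog '[[0,[0,-0.4,0],[0,0,0]],[0,[0,-0.8,0],[0,0,0]],[0,[0,-1.2,0],[0,0,0]],[0,[0,-1.6,0],[0,0,0]],[0,[0,-2.2,0],[0,0,0]],[0,[0,-3,0],[0,0,0]]]'
python3 - <<'E'
from st import *
go(tube('a')+n*150,Rboard(-1))
im=ctrl.get_image("wrist");np.savez("pics/w3.npz",**im);cv2.imwrite("pics/w3.png",im["color"][:,:,::-1])
E
```

```text
t: 4.15
ee_pos: [610.5, 221.8, 101.9]
orientation: [-0.826, 1.394, -0.744]
ft_force: [0.1, 0.9, -0.4]
width: 15.4
t 4.15 pos [610.5 221.8 101.9] q [ 0.07  0.64  1.72  0.73  0.92 -0.48] w 15.4 F [ 0.1  0.9 -0.4]
MOVE cm [  0.04 -12.44  -0.08] rot [-0.002 -0.002 -0.   ]
```

View pics/w3.png

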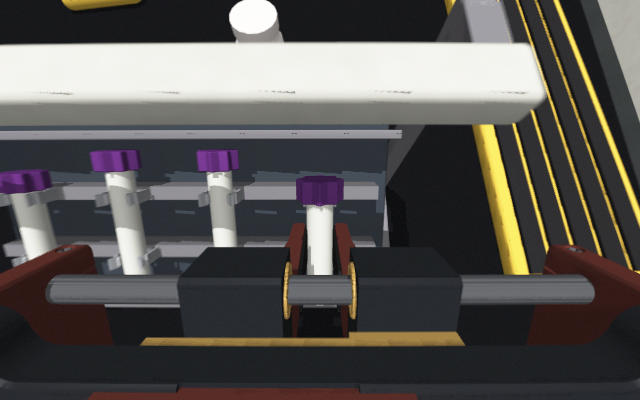

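The tube is free of both clips and held squarely. Next I'll retreat and carry it over the tray.

```bash
cat >> st.py <<'E'
u=np.array([np.cos(np.radians(83.7)),np.sin(np.radians(83.7)),0])
def Rtray(tilt=3.5):
    c,si=np.cos(np.radians(tilt)),np.sin(np.radians(tilt)); x=-(u*c+np.array([0,0,1])*si); z=np.array([u[1],-u[0],0]); return R.from_matrix(np.c_[x,np.cross(z,x),z])
def slot(k): return TRAY+u*(58 if k=='a' else -58)
E
python3 -m jog '[[0,[0,-3,0],[0,0,0]],[0,[0,-7,0],[0,0,0]],[0,[0,-11,0],[0,0,0]],[0,[0,-13,0],[0,0,0]]]'
python3 -c "
from st import *
print(Rtray().as_matrix().round(2)); go(slot('a')+[0,0,150],Rtray())"
```

```text
t: 4.6
ee_pos: [615.9, 151.7, 215.1]
orientation: [-0.823, 1.39, -0.747]
ft_force: [0.8, 0.1, 0.0]
width: 15.5
[[-0.11  0.01  0.99]
 [-0.99  0.06 -0.11]
 [-0.06 -1.    0.  ]]
t 4.6 pos [615.9 151.7 215.1] q [-0.04  0.49  1.67  0.62  1.13 -0.41] w 15.5 F [0.8 0.1 0. ]
MOVE cm [ 35.36 -14.49 -12.97] rot [ 0.047  0.162 -0.496]
```

```bash
python3 -m jog '[[0,[35.4,-14.5,-13],[0.047,0.162,-0.496]],[0,[35.4,-14.5,-13],[0.047,0.162,-0.496]],[0,[35.4,-14.5,-13],[0.047,0.162,-0.496]],[0,[35.4,-14.5,-13],[0.047,0.162,-0.496]],[0,[35.4,-14.5,-13],[0.047,0.162,-0.496]],[0,[35.4,-14.5,-13],[0.047,0.162,-0.496]],[0,[35.4,-14.5,-13],[0.047,0.162,-0.496]],[0,[35.4,-14.5,-13],[0.047,0.162,-0.496]]]'
python3 -c "
from st import *
go(slot('a')+[0,0,150],Rtray())"
```

```text
t: 5.4
ee_pos: [506.9, -228.7, 147.7]
orientation: [-1.11, 1.317, -1.243]
ft_force: [0.5, -0.2, 0.4]
width: 15.0
t 5.4 pos [ 506.9 -228.7  147.7] q [-0.48  0.43  1.82  0.07  0.91 -0.41] w 15.0 F [ 0.5 -0.2  0.4]
MOVE cm [ 0.28 -0.24  0.15] rot [ 0.003  0.001 -0.   ]
```

Now I'll check the held tube and the tray from the scene, top and wrist cameras.

Run:
```python
from st import *
ims={k:ctrl.get_image(k) for k in ("wrist","scene","top")}
for k,im in ims.items(): np.savez(f"pics/{k}4.npz",**im)
w=ims["wrist"]["color"][:,:,::-1]; b=ims["scene"]["color"][110:230,200:360,::-1]; t=ims["top"]["color"][150:270,340:500,::-1]
z=lambda c:cv2.resize(c,(400,300),interpolation=cv2.INTER_CUBIC)
cv2.imwrite("pics/m4.png",np.vstack([np.hstack([z(b),z(t)]),cv2.copyMakeBorder(cv2.resize(w,(480,300)),0,0,0,320,0)]))
im=ims["scene"];P=cloud(im)
o=ctrl.get_obs()
for k,im in ims.items(): print(k,"tray corners",proj(im,[TRAY+u*a*120+np.array([u[1],-u[0],0])*c*75+[0,0,20] for a,c in ((1,1),(1,-1),(-1,-1),(-1,1))]).round(0).tolist())
```

```text
wrist tray corners [[394.0, 143.0], [249.0, 143.0], [259.0, 346.0], [383.0, 347.0]]
scene tray corners [[272.0, 193.0], [304.0, 169.0], [262.0, 135.0], [231.0, 156.0]]
top tray corners [[384.0, 201.0], [383.0, 252.0], [466.0, 257.0], [465.0, 206.0]]
```

View pics/m4.png

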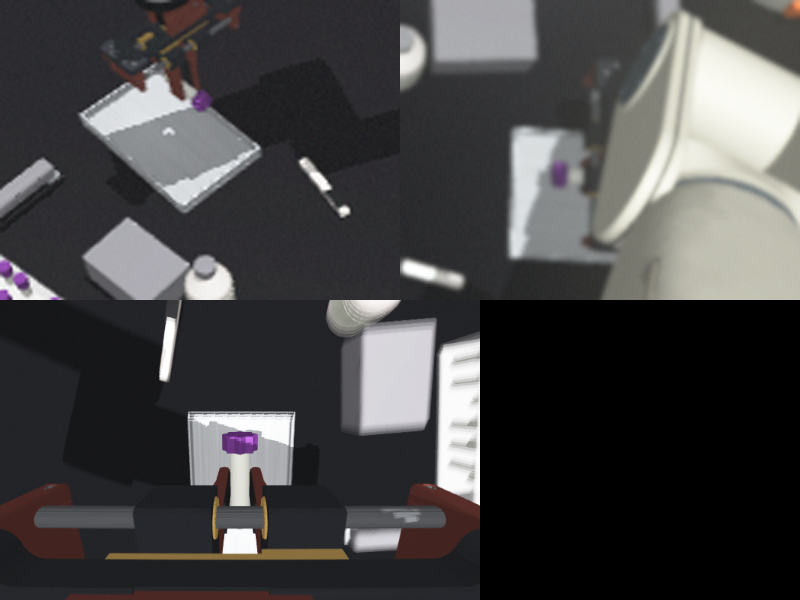

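Run:
```python
from st import *
im=load("pics/wrist4.npz")
print("wrist far rim",onz(im,[(249,149),(394,149)],20).round(1))
c=im["color"]; print([ (r,c[r,300].tolist()) for r in range(142,158)])
P=cloud(im); print([P[r,300].round(0).tolist() for r in range(144,170,2)])
# tube axis in tool frame from depth points of white tube / purple
hsv=cv2.cvtColor(c,cv2.COLOR_RGB2HSV); o=ctrl.get_obs(); R0=R.from_rotvec(o["orientation"])
Q=R0.inv().apply((P.reshape(-1,3)-o["ee_pos"])).reshape(P.shape)
pu=(hsv[...,0]>125)&(hsv[...,0]<160)&(hsv[...,1]>80)&(P[...,2]>100)
print("purple tool",np.nanpercentile(Q[pu],[2,50,98],axis=0).round(1))
wt=(c.min(-1)>100)&(P[...,2]>100)&(abs(Q[...,2])<14)&(Q[...,0]<-10)&(Q[...,1]>-30)&(Q[...,1]<10)
for x in (-14,-17,-20,-23,-26): 
    k=wt&(abs(Q[...,0]-x)<1.5)
    if k.sum(): print(x,k.sum(),np.percentile(Q[k][:,1],[5,50]).round(1),Q[k][:,2].mean().round(1))
```

```text
wrist far rim [[ 438.9 -167.6   20. ]
 [ 589.4 -184.1   20. ]]
[(142, [35, 37, 41]), (143, [35, 35, 40]), (144, [33, 35, 38]), (145, [36, 37, 42]), (146, [34, 35, 38]), (147, [37, 37, 43]), (148, [95, 97, 100]), (149, [168, 171, 176]), (150, [142, 144, 149]), (151, [93, 94, 97]), (152, [216, 218, 223]), (153, [232, 234, 237]), (154, [227, 228, 230]), (155, [240, 240, 243]), (156, [249, 249, 251]), (157, [250, 250, 251])]
[[491.0, -168.0, 0.0], [491.0, -170.0, -0.0], [492.0, -172.0, 20.0], [492.0, -174.0, 20.0], [490.0, -177.0, 4.0], [490.0, -179.0, 3.0], [490.0, -181.0, 3.0], [490.0, -183.0, 4.0], [489.0, -185.0, 3.0], [489.0, -188.0, 4.0], [489.0, -190.0, 4.0], [488.0, -192.0, 2.0], [488.0, -194.0, 3.0]]
purple tool [[-39.5 -19.7 -12.8]
 [-34.7 -15.5  -0.2]
 [-27.2   1.   12.8]]
-14 130 [-14.2 -12.7] 0.0
-17 134 [-14.3 -12.7] -0.2
-20 135 [-14.  -12.7] -0.1
-23 132 [-14.3 -12.8] -0.0
-26 63 [-15.9 -13.6] 0.4
```

```bash
sed -i 's/^TRAY=.*/TRAY=np.array([502.0,-292.5,0])/' h.py; sed -i 's/58/56/g' st.py; python3 -c "
from st import *
go(slot('a')+[0,0,30],Rtray());go(slot('a')+[0,0,10],Rtray())"
```

```text
t 5.55 pos [ 506.5 -229.4  147.3] q [-0.48  0.43  1.82  0.07  0.91 -0.41] w 15.2 F [-0.6  0.5 -0.6]
MOVE cm [ 1.44 11.66  0.3 ] rot [ 0.004 -0.004 -0.   ]
t 5.55 pos [ 506.5 -229.4  147.3] q [-0.48  0.43  1.82  0.07  0.91 -0.41] w 15.2 F [-0.6  0.5 -0.6]
MOVE cm [ 1.57 13.66  0.31] rot [ 0.004 -0.004 -0.   ]
```

```bash
python3 -m jog '[[0,[1.4,4,0.3],[0.004,-0.004,0]],[0,[1.4,8,0.3],[0.004,-0.004,0]],[0,[1.4,10.5,0.3],[0.004,-0.004,0]],[0,[1.5,12,0.3],[0.004,-0.004,0]],[0,[1.5,13,0.3],[0.004,-0.004,0]],[0,[1.5,13.5,0.3],[0.004,-0.004,0]],[0,[1.5,13.5,0.3],[0.004,-0.004,0]]]'
python3 -c "
from st import *
go(slot('a')+[0,0,7],Rtray())"
```

```text
t: 6.25
ee_pos: [509.8, -233.6, 12.1]
orientation: [-1.11, 1.311, -1.242]
ft_force: [-0.0, 0.1, -0.2]
width: 15.2
t 6.25 pos [ 509.8 -233.6   12.1] q [-0.48  0.66  1.86  0.09  0.65 -0.45] w 15.2 F [-0.   0.1 -0.2]
MOVE cm [ 0.37  0.49 -0.13] rot [-0.001  0.005 -0.   ]
```

Next I'll creep down in 1 mm steps and watch the force.

```bash
python3 -m jog '[[0,[0,0.1,0],[0,0,0]],[0,[0,0.2,0],[0,0,0]],[0,[0,0.3,0],[0,0,0]],[0,[0,0.3,0],[0,0,0]]]'; python3 -m jog '[[0,[0,0.1,0],[0,0,0]],[0,[0,0.1,0],[0,0,0]]]'
```

```text
t: 6.65
ee_pos: [510.0, -234.0, 9.5]
orientation: [-1.109, 1.31, -1.243]
ft_force: [1.6, 0.4, 3.6]
width: 15.1
t: 6.85
ee_pos: [510.0, -234.1, 8.8]
orientation: [-1.109, 1.31, -1.243]
ft_force: [-1.0, -0.8, 9.5]
width: 15.7
```

Contact is confirmed at about 9 N, so I'll ease back slightly, open, and then rise.

```bash
python3 -m jog '[[0,[0,-0.06,0],[0,0,0]],[0,[0,-0.06,0],[0,0,0]]]'; python3 -m jog '[[0.25,[0,0,0],[0,0,0]],[0.3,[0,0,0],[0,0,0]],[0.35,[0,0,0],[0,0,0]],[0.4,[0,0,0],[0,0,0]]]'; python3 -m jog '[[0.4,[0,-1,0],[0,0,0]],[0.4,[0,-3,0],[0,0,0]],[0.4,[0,-7,0],[0,0,0]],[0.4,[0,-12,0],[0,0,0]]]'
python3 - <<'E'
from st import *
im=ctrl.get_image("wrist");np.savez("pics/w5.npz",**im);cv2.imwrite("pics/w5.png",im["color"][:,:,::-1])
go(tube('b')+n*150,Rboard(-1))
E
```

```text
t: 7.05
ee_pos: [510.0, -234.1, 9.1]
orientation: [-1.109, 1.31, -1.243]
ft_force: [-0.2, -1.9, 5.8]
width: 15.7
t: 7.45
ee_pos: [509.1, -233.3, 8.1]
orientation: [-1.11, 1.312, -1.241]
ft_force: [0.5, -1.0, -0.4]
width: 34.0
t: 7.85
ee_pos: [507.2, -240.2, 128.5]
orientation: [-1.111, 1.315, -1.239]
ft_force: [0.8, 0.4, 0.2]
width: 35.6
t 7.9 pos [ 511.8 -243.   137.2] q [-0.5   0.46  1.81  0.07  0.89 -0.44] w 34.8 F [ 1.  -1.2  3.8]
MOVE cm [-37.69  -4.96 -14.14] rot [-0.059 -0.157  0.5  ]
```

View pics/w5.png

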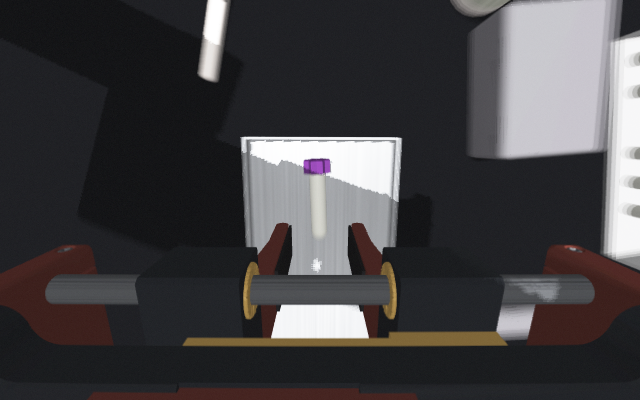

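Tube a lies on the tray floor, with its cap at (317,166) and its bottom at (319,238). Now for tube b.

```bash
python3 -m jog '[[0.5,[-37.7,-5,-14.1],[-0.059,-0.157,0.5]],[0.5,[-37.7,-5,-14.1],[-0.059,-0.157,0.5]],[0.5,[-37.7,-5,-14.1],[-0.059,-0.157,0.5]],[0.5,[-37.7,-5,-14.1],[-0.059,-0.157,0.5]],[0.5,[-37.7,-5,-14.1],[-0.059,-0.157,0.5]],[0.5,[-37.7,-5,-14.1],[-0.059,-0.157,0.5]],[0.5,[-37.7,-5,-14.1],[-0.059,-0.157,0.5]],[0.5,[-37.7,-5,-14.1],[-0.059,-0.157,0.5]]]'
python3 -c "
from st import *
go(tube('b')+n*150,Rboard(-1))"
```

```text
t: 8.7
ee_pos: [408.3, 141.3, 201.0]
orientation: [-0.828, 1.4, -0.737]
ft_force: [0.4, 1.6, 0.5]
width: 44.0
t 8.7 pos [408.3 141.3 201. ] q [-0.08  0.24  2.12  0.68  1.   -0.58] w 44.0 F [0.4 1.6 0.5]
MOVE cm [-0.48 -0.43  0.16] rot [ 0.006 -0.004 -0.005]
```

```bash
python3 -m jog '[[0.5,[-0.5,-0.4,0.2],[0.006,-0.004,-0.005]],[0.5,[-0.5,-0.4,0.2],[0.006,-0.004,-0.005]],[0.5,[-0.5,-0.4,0.2],[0.006,-0.004,-0.005]]]'
python3 - <<'E'
from st import *
im=ctrl.get_image("wrist");np.savez("pics/w6.npz",**im);cv2.imwrite("pics/w6.png",im["color"][:,:,::-1])
go(tube('b')+n*150,Rboard(-1)); go(tube('b')-n*5.5,Rboard(-1))
P=cloud(im);c=im["color"].astype(int)
D=P-O;N,S,Y=D@n,D@s,D@by
for y0 in (34,102):
    br=(abs(Y-y0)<20)&(abs(S)<12)&(N>-6)&(N<22)&(c.min(-1)>110)
    v,uu=np.nonzero(br); yy=(onplane(im,np.c_[uu,v],O,n)-O)@by
    print(y0,np.mean([(yy[v==r].min()+yy[v==r].max())/2 for r in np.unique(v)]).round(2),"N",np.percentile(N[br],[50,90]).round(1))
t=tube('b');print(proj(im,[t,t+41*s,t-41*s]).round(1).tolist())
E
```

```text
t: 9.0
ee_pos: [411.5, 141.4, 206.5]
orientation: [-0.828, 1.391, -0.743]
ft_force: [-0.2, 0.2, -0.5]
width: 44.0
t 9.05 pos [411.5 141.  206.2] q [-0.08  0.23  2.11  0.67  1.01 -0.57] w 43.8 F [-0.2 -0.3 -0.9]
MOVE cm [-0.24  0.04 -0.15] rot [-0.001 -0.     0.001]
t 9.05 pos [411.5 141.  206.2] q [-0.08  0.23  2.11  0.67  1.01 -0.57] w 43.8 F [-0.2 -0.3 -0.9]
MOVE cm [-0.26 15.59 -0.16] rot [-0.001 -0.     0.001]
34 33.0 N [8.  9.5]
102 101.45 N [8.  9.5]
[[318.4, 186.1], [318.4, 150.1], [318.4, 219.9]]
```

View pics/w6.png

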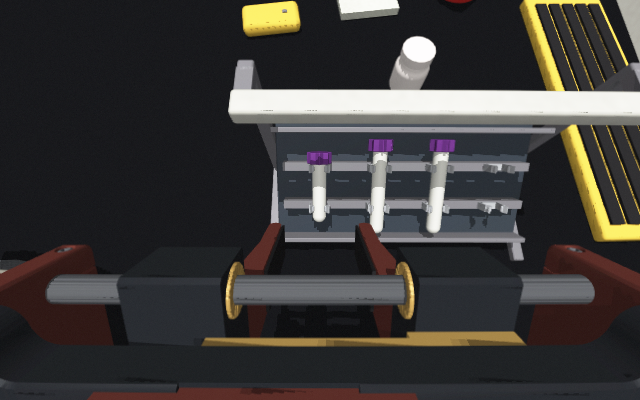

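```bash
python3 -m jog '[[0.5,[-0.1,4,-0.1],[0,0,0]],[0.5,[-0.1,8,-0.1],[0,0,0]],[0.5,[-0.1,11,-0.1],[0,0,0]],[0.5,[-0.1,13,-0.1],[0,0,0]],[0.5,[-0.1,14.5,-0.1],[0,0,0]],[0.5,[-0.1,15.6,-0.1],[0,0,0]],[0.5,[-0.1,15.6,-0.1],[0,0,0]],[0.5,[-0.1,15.6,-0.1],[0,0,0]]]'
python3 - <<'E'
from st import *
go(tube('b')-n*5.5,Rboard(-1))
im=ctrl.get_image("wrist");cv2.imwrite("pics/w7.png",im["color"][:,:,::-1])
E
```

```text
t: 9.85
ee_pos: [405.1, 224.3, 74.1]
orientation: [-0.828, 1.394, -0.743]
ft_force: [0.4, 0.3, 0.1]
width: 44.2
t 9.85 pos [405.1 224.3  74.1] q [ 0.12  0.5   2.17  0.98  0.69 -0.79] w 44.2 F [0.4 0.3 0.1]
MOVE cm [-0.16 -0.05 -0.02] rot [ 0.001 -0.001  0.   ]
```

View pics/w7.png

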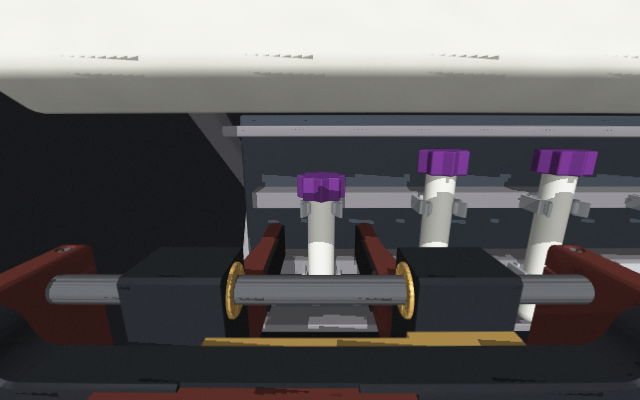

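Centred again (column 321). I'll close, then pull.

```bash
python3 -m jog '[[0,[-0.1,0,0],[0,0,0]],[0,[-0.1,0,0],[0,0,0]],[0,[-0.1,0,0],[0,0,0]],[0,[-0.1,0,0],[0,0,0]],[0,[-0.1,0,0],[0,0,0]]]'; python3 -m jog '[[0,[0,-0.4,0],[0,0,0]],[0,[0,-0.8,0],[0,0,0]],[0,[0,-1.2,0],[0,0,0]],[0,[0,-1.6,0],[0,0,0]],[0,[0,-2.2,0],[0,0,0]],[0,[0,-3,0],[0,0,0]]]'
python3 - <<'E'
from st import *
im=ctrl.get_image("wrist");cv2.imwrite("pics/w8.png",im["color"][:,:,::-1])
E
```

```text
t: 10.4
ee_pos: [405.1, 226.1, 75.2]
orientation: [-0.828, 1.392, -0.743]
ft_force: [1.1, -1.5, 1.3]
width: 15.5
t: 11.0
ee_pos: [405.0, 210.0, 100.7]
orientation: [-0.829, 1.394, -0.742]
ft_force: [0.8, -0.2, 0.1]
width: 15.0
```

View pics/w8.png

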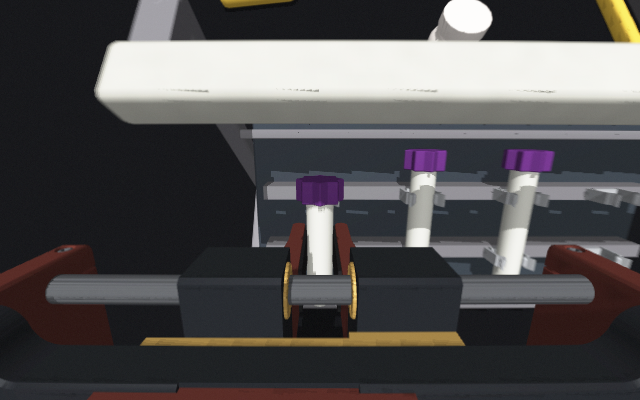

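Tube b is out of its clips and held. Now I'll retreat and carry it.

```bash
python3 -m jog '[[0,[0,-3,0],[0,0,0]],[0,[0,-7,0],[0,0,0]],[0,[0,-11,0],[0,0,0]],[0,[0,-13,0],[0,0,0]]]'
python3 -c "
from st import *
go(slot('b')+[0,0,120],Rtray())"
```

```text
t: 11.45
ee_pos: [410.6, 140.1, 213.1]
orientation: [-0.827, 1.39, -0.745]
ft_force: [0.0, 0.1, -0.8]
width: 15.7
t 11.45 pos [410.6 140.1 213.1] q [-0.08  0.21  2.11  0.66  1.02 -0.56] w 15.7 F [ 0.   0.1 -0.8]
MOVE cm [ 46.73 -18.12   5.56] rot [ 0.05   0.164 -0.495]
```

```bash
python3 -m jog '[[0,[46.7,-18.1,5.6],[0.05,0.164,-0.495]],[0,[46.7,-18.1,5.6],[0.05,0.164,-0.495]],[0,[46.7,-18.1,5.6],[0.05,0.164,-0.495]],[0,[46.7,-18.1,5.6],[0.05,0.164,-0.495]],[0,[46.7,-18.1,5.6],[0.05,0.164,-0.495]],[0,[46.7,-18.1,5.6],[0.05,0.164,-0.495]],[0,[46.7,-18.1,5.6],[0.05,0.164,-0.495]],[0,[46.7,-18.1,5.6],[0.05,0.164,-0.495]]]'
python3 -c "
from st import *
go(slot('b')+[0,0,120],Rtray())"
```

```text
t: 12.25
ee_pos: [477.6, -247.6, 136.0]
orientation: [-1.109, 1.317, -1.243]
ft_force: [1.1, -0.1, -1.4]
width: 14.9
t 12.25 pos [ 477.6 -247.6  136. ] q [-0.53  0.43  1.87  0.07  0.88 -0.47] w 14.9 F [ 1.1 -0.1 -1.4]
MOVE cm [9.87 0.99 2.92] rot [ 0.003  0.001 -0.001]
```

```bash
python3 -m jog '[[0,[9.9,1,2.9],[0.003,0.001,-0.001]],[0,[9.9,1,2.9],[0.003,0.001,-0.001]],[0,[9.9,1,2.9],[0.003,0.001,-0.001]],[0,[9.9,1,2.9],[0.003,0.001,-0.001]],[0,[9.9,1,2.9],[0.003,0.001,-0.001]]]'
python3 - <<'E'
from st import *
im=ctrl.get_image("wrist");np.savez("pics/w9.npz",**im);cv2.imwrite("pics/w9.png",im["color"][:,:,::-1])
sc=ctrl.get_image("scene");cv2.imwrite("pics/s9.png",cv2.resize(sc["color"][100:240,180:360,::-1],(720,560),interpolation=cv2.INTER_CUBIC))
P=cloud(im);c=im["color"];o=ctrl.get_obs(); R0=R.from_rotvec(o["orientation"])
Q=R0.inv().apply((P.reshape(-1,3)-o["ee_pos"])).reshape(P.shape)
wt=(c.min(-1)>100)&(P[...,2]>80)&(abs(Q[...,2])<14)&(Q[...,0]<-10)&(Q[...,1]>-30)&(Q[...,1]<10)
for x in (-14,-17,-20,-23): 
    k=wt&(abs(Q[...,0]-x)<1.5)
    if k.sum(): print(x,k.sum(),np.percentile(Q[k][:,1],[5,50]).round(1),Q[k][:,2].mean().round(1))
# tube a on the floor
low=(P[...,2]>12)&(P[...,2]<40)&(abs(P[...,0]-505)<50)&(abs(P[...,1]+250)<70)
print("a blob y range",np.percentile(P[low][:,1],[1,99]).round(0),np.percentile(P[low][:,0],[1,99]).round(0),low.sum())
go(slot('b')+[0,0,12],Rtray())
E
```

```text
t: 12.75
ee_pos: [495.3, -345.1, 119.9]
orientation: [-1.108, 1.316, -1.244]
ft_force: [-0.1, -0.3, -0.7]
width: 15.4
-14 133 [-14.5 -13. ] -0.8
-17 137 [-14.5 -12.8] -0.5
-20 137 [-14.6 -13. ] -0.6
-23 137 [-14.7 -13.2] -0.5
a blob y range [-275. -180.] [496. 553.] 1980
t 12.85 pos [ 495.7 -344.8  120.3] q [-0.65  0.54  1.72  0.07  0.92 -0.59] w 15.3 F [-0.3 -0.4 -0.1]
MOVE cm [ 0.99 10.79  0.06] rot [0.    0.001 0.   ]
```

View pics/w9.png

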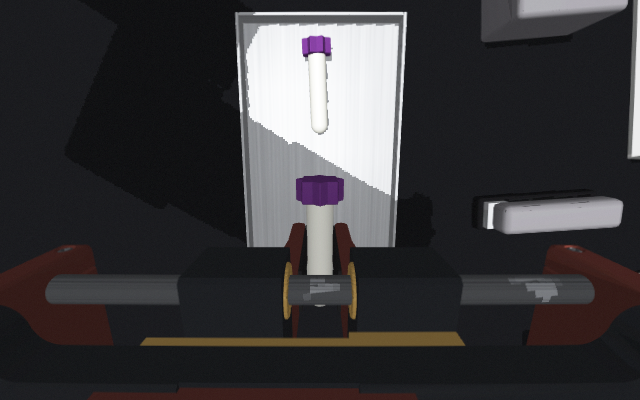

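View pics/s9.png

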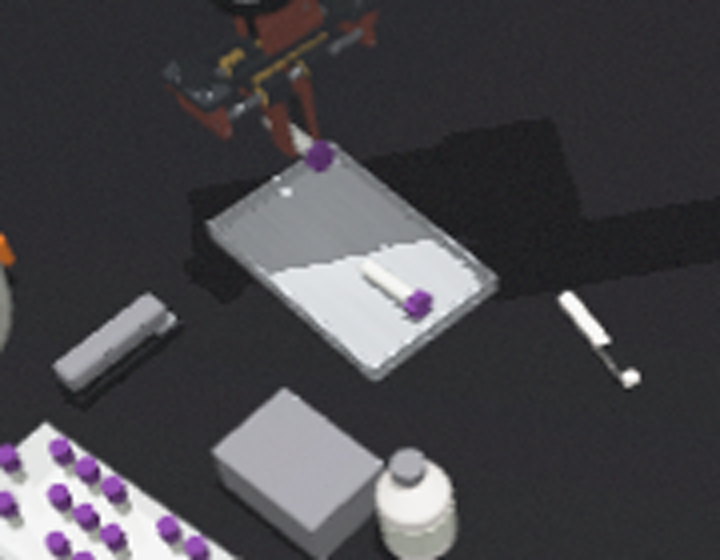

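Tube a lies flat in the tray, with its cap at wrist pixel (317,46) and its bottom at (320,130). Tube b is held above free floor and the other items are undisturbed, so I'll lower it.

```bash
python3 -m jog '[[0,[0.3,4,0.1],[0,0,0]],[0,[0.7,7.5,0.1],[0,0,0]],[0,[1,9.5,0.1],[0,0,0]],[0,[1,10.3,0.1],[0,0,0]],[0,[1,10.8,0.1],[0,0,0]],[0,[1,10.8,0.1],[0,0,0]]]';python3 -m jog '[[0,[0,0.1,0],[0,0,0]],[0,[0,0.2,0],[0,0,0]],[0,[0,0.2,0],[0,0,0]]]'
```

```text
t: 13.45
ee_pos: [497.0, -349.4, 12.1]
orientation: [-1.108, 1.314, -1.245]
ft_force: [-0.2, 1.0, -0.2]
width: 15.2
t: 13.75
ee_pos: [497.0, -349.9, 10.3]
orientation: [-1.107, 1.314, -1.246]
ft_force: [-0.9, 0.8, -0.2]
width: 15.0
```

```bash
python3 -m jog '[[0,[0,0.1,0],[0,0,0]],[0,[0,0.1,0],[0,0,0]]]'; python3 -m jog '[[0,[0,0.05,0],[0,0,0]],[0,[0,0.05,0],[0,0,0]]]'
```

```text
t: 13.95
ee_pos: [496.9, -349.9, 8.9]
orientation: [-1.107, 1.314, -1.246]
ft_force: [0.5, -0.4, 0.7]
width: 15.2
t: 14.15
ee_pos: [497.0, -350.0, 8.4]
orientation: [-1.107, 1.314, -1.246]
ft_force: [1.0, -0.3, 3.2]
width: 15.1
```

```bash
python3 -m jog '[[0,[0,0.04,0],[0,0,0]],[0,[0,0.04,0],[0,0,0]]]'; python3 -m jog '[[0.25,[0,0,0],[0,0,0]],[0.3,[0,0,0],[0,0,0]],[0.35,[0,0,0],[0,0,0]],[0.4,[0,0,0],[0,0,0]]]'; python3 -m jog '[[0.4,[0,-1,0],[0,0,0]],[0.4,[0,-3,0],[0,0,0]],[0.4,[0,-7,0],[0,0,0]],[0.4,[0,-12,0],[0,0,0]],[0.4,[0,-17,0],[0,0,0]],[0.4,[0,-22,0],[0,0,0]]]'
python3 - <<'E'
from st import *
im=ctrl.get_image("wrist");np.savez("pics/w10.npz",**im);cv2.imwrite("pics/w10.png",im["color"][:,:,::-1])
go([230,-520,260],Rtray())
E
```

```text
t: 14.35
ee_pos: [497.0, -350.0, 8.1]
orientation: [-1.108, 1.314, -1.246]
ft_force: [-0.9, -1.9, 5.1]
width: 14.9
t: 14.75
ee_pos: [496.4, -349.2, 7.4]
orientation: [-1.108, 1.316, -1.245]
ft_force: [-0.1, -0.7, 0.5]
width: 33.9
t: 15.35
ee_pos: [494.8, -362.7, 230.0]
orientation: [-1.108, 1.315, -1.246]
ft_force: [-0.1, -1.0, 0.8]
width: 35.2
t 15.4 pos [ 498.3 -365.9  239.1] q [-0.68  0.4   1.62  0.06  1.14 -0.59] w 35.0 F [ 2.6 -1.6  4.6]
MOVE cm [ 18.12  -3.35 -24.95] rot [-0.011  0.     0.008]
```

View pics/w10.png

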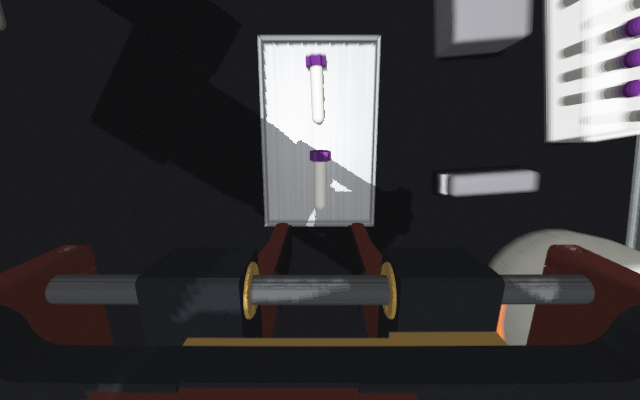

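Both tubes lie in the tray: caps at (316,62) and (320,156), bottoms at (318,123) and (320,208). I'll move the arm clear and do the final checks from the scene and top cameras.

```bash
python3 -m jog '[[0.4,[18,-3.4,-25],[0,0,0]],[0.4,[18,-3.4,-25],[0,0,0]],[0.4,[18,-3.4,-25],[0,0,0]],[0.4,[18,-3.4,-25],[0,0,0]],[0.4,[18,-3.4,-25],[0,0,0]],[0.4,[18,-3.4,-25],[0,0,0]],[0.4,[18,-3.4,-25],[0,0,0]],[0.4,[18,-3.4,-25],[0,0,0]]]'
python3 - <<'E'
from st import *
for k in ("scene","top"):
    im=ctrl.get_image(k);np.savez(f"pics/{k}F.npz",**im);cv2.imwrite(f"pics/{k}F.png",im["color"][:,:,::-1])
    P=cloud(im);hsv=cv2.cvtColor(im["color"],cv2.COLOR_RGB2HSV)
    pu=(hsv[...,0]>125)&(hsv[...,0]<160)&(hsv[...,1]>80)&(abs(P[...,0]-500)<90)&(abs(P[...,1]+292)<130)
    n_,l,st,ce=cv2.connectedComponentsWithStats(pu.astype(np.uint8))
    for i in range(1,n_):
        if st[i,4]>4: print(k,"cap",ce[i].round(1),np.nanmedian(P[l==i],0).round(1),"top z",np.nanpercentile(P[l==i][:,2],95).round(1))
    a=load(f"pics/{k}0.npz");d=cv2.absdiff(a["color"],im["color"]).max(-1)>60
    m=cv2.morphologyEx(d.astype(np.uint8),cv2.MORPH_OPEN,np.ones((3,3)))
    n_,l,st,ce=cv2.connectedComponentsWithStats(m)
    print(k,"changed",[tuple(st[i]) for i in range(1,n_)])
E
```

```text
t: 16.2
ee_pos: [225.4, -516.7, 250.8]
orientation: [-1.106, 1.317, -1.249]
ft_force: [0.5, 0.6, 0.1]
width: 35.1
scene cap [262.4 158.8] [ 501.9 -312.1   23.2] top z 29.8
scene cap [284.1 175.5] [ 509.2 -195.2   22.9] top z 32.8
scene changed [(np.int32(409), np.int32(0), np.int32(14), np.int32(48), np.int32(228)), (np.int32(254), np.int32(2), np.int32(9), np.int32(5), np.int32(33)), (np.int32(269), np.int32(3), np.int32(12), np.int32(10), np.int32(62)), (np.int32(234), np.int32(5), np.int32(19), np.int32(18), np.int32(202)), (np.int32(283), np.int32(12), np.int32(4), np.int32(5), np.int32(18)), (np.int32(283), np.int32(18), np.int32(3), np.int32(6), np.int32(18)), (np.int32(238), np.int32(24), np.int32(8), np.int32(6), np.int32(41)), (np.int32(429), np.int32(30), np.int32(6), np.int32(14), np.int32(66)), (np.int32(431), np.int32(45), np.int32(3), np.int32(5), np.int32(15)), (np.int32(422), np.int32(50), np.int32(3), np.int32(3), np.int32(9)), (np.int32(422), np.int32(54), np.int32(4), np.int32(6), np.int32(20)), (np.int32(384), np.int32(71), np.int32(21), np.int32(23), np.int32(207
[... 1166 characters left out ...]
 np.int32(12), np.int32(7), np.int32(67)), (np.int32(253), np.int32(266), np.int32(6), np.int32(6), np.int32(31)), (np.int32(610), np.int32(319), np.int32(30), np.int32(63), np.int32(909)), (np.int32(583), np.int32(333), np.int32(3), np.int32(5), np.int32(15)), (np.int32(584), np.int32(339), np.int32(3), np.int32(7), np.int32(21)), (np.int32(306), np.int32(378), np.int32(5), np.int32(6), np.int32(22)), (np.int32(330), np.int32(381), np.int32(7), np.int32(6), np.int32(30)), (np.int32(362), np.int32(381), np.int32(11), np.int32(6), np.int32(48)), (np.int32(615), np.int32(382), np.int32(25), np.int32(18), np.int32(308)), (np.int32(375), np.int32(384), np.int32(79), np.int32(16), np.int32(380))]
```

View pics/sceneF.png

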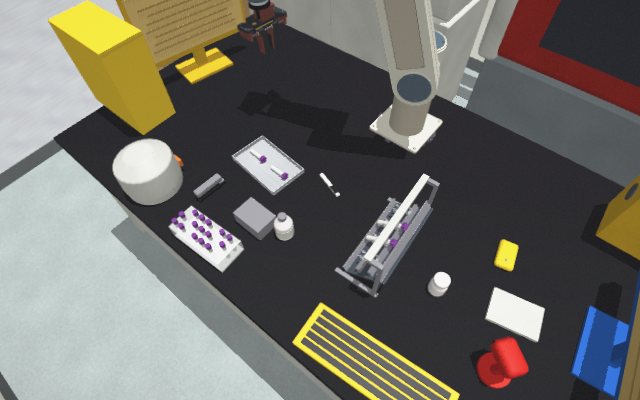

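View pics/topF.png

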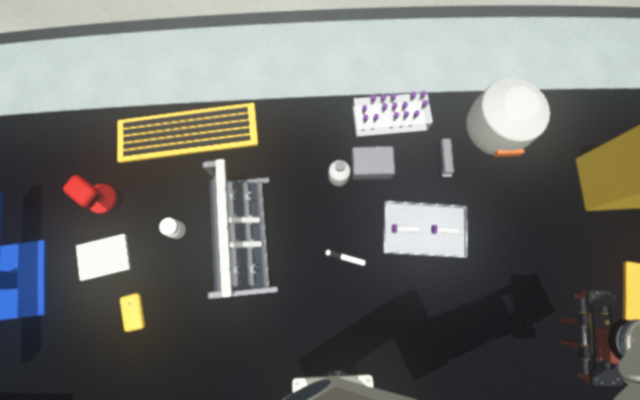

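Both short tubes lie flat inside the tray, with caps at top-view pixels (394,228) and (434,229). The long tubes are still clipped at (244,219) and (244,244). Nothing else changed except the arm and its shadow.

```bash
python3 -m jog '[[0.4,[0,0,0],[0,0,0]],[0.4,[0,0,0],[0,0,0]],[0.4,[0,0,0],[0,0,0]]]'; python3 -c "
from workcell import ctrl
print(ctrl.close_job())"
```

```text
t: 16.6
ee_pos: [227.7, -515.4, 250.2]
orientation: [-1.108, 1.314, -1.244]
ft_force: [0.3, -0.1, -0.7]
width: 35.0
the job is handed in; nothing more can be done
None
```

I pulled the two short tubes (the outer two places) straight out of their clips, square to the panel. I laid each one flat on the tray floor and released it only after feeling contact, peaking at about 9.5 N for the first tube and 5 N for the second. The job was handed in at 16.6 s, and no verdict was reported.

The last scene and top pictures show both short tubes inside the tray and both long tubes still in their clips. Comparing them with the starting pictures shows no other object moved.

- **Camera disagreement:** the cameras differed by 2 to 6 mm on the tray and board positions, within the margins I had left.
- **Cap height:** the cap tops read 29 to 33 mm above the table. I expected about 29 mm for a cap about 26 mm across, so the higher readings may just be depth noise.

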